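Clamp a square tube with a torque-limited screw

ROBOT

A 7-joint arm with a two-finger parallel gripper is mounted at the origin on the work surface. World frame = base frame: x ahead of the robot, y to its left, z up, the work surface at z = 0. Lengths are in m, angles in rad, forces in N, time in s.
With the tool pointing down it reaches from about 0.425 to 0.875 m from the base axis. Payload 4.7 kg.
Tool frame: the origin (TCP) lies at the very end of the fingers, on their centre line; the grasp point (between the pads) lies 19 mm behind it; z points along the fingers, y is the line along which they close (so a half turn about z gives the same grasp; the last joint's range is limited). The gripper opens to 87 mm and grips with 3 to 60 N. Pads are 19 mm wide; open, the fingers measure 117 mm over their backs; the gripper's body (75 mm by 190 mm) begins 51 mm behind the grasp point.
Start: joints at [0.014, 0.321, -0.07, 1.45, 0.023, 1.371, -0.057], TCP at [0.65, -0, 0.223] pointing down, gripper open.
Joint ranges: [-2.86, 2.86], [-0.3, 2.09], [-1.38, 1.24], [0.06, 2.45], [-1.56, 4.7], [0.09, 2.05], [-2.69, 2.69]. Speed limits (rad/s): [2.57, 2.57, 3.14, 3.14, 3.14, 3.14, 3.14].

INTERFACE

Orientations are given as a rotation vector (axis times angle).
In Python, from bench import ctrl, vision gives the robot as it stands.
- The arm moves only by the tool jog_arm, never from a script. Its argument "increments" is a list of rows, each an object of numbers: "tx", "ty", "tz": the shift along the tool's x, y, z in mm; "wx", "wy", "wz": the turn, a rotation vector about the tool's x, y, z in rad; "gripper": the opening, from 0 (shut) to 1 (fully open). In form: [{"tx": .., "ty": .., "tz": .., "wx": .., "wy": .., "wz": .., "gripper": ..}, ...]. A call has exactly 5 rows; each row is the pose to reach, as a shift and turn from the pose commanded when the call began, along the tool's axes at that moment; what a row does not reach only later rows make up. A row lasts 1/12 s, in which the tool goes at most 41.7 mm and 7.16 degrees, less where a joint would pass 70% of its speed; a pose out of reach is approached as far as the arm can. A call with a gripper value outside its range is refused whole. The fingers move at their own pace and stop on an object; "grip_force" is the grip in N (left out, the last holds). Time passes only in rows, so rows that repeat a pose let the fingers close, or fill a call up. It gives the time, the measured TCP pose, the force, the opening and the grip force at its end, in the units of the state.
- ctrl.get_state(): the state, without advancing time (a new reading comes with each control period).
- vision.get_image(name): name is "scene" or "side" or "wrist"; returns a dict with "color" (420x560x3 uint8, blue, green, red), "fx", "fy", "cx", "cy" (pixels), "extrinsics" (4x4, takes a point from world to camera coordinates). Camera axes: x right, y down, z forward; pixel columns grow to the right and rows downward; lengths in m; the calibration is good to about 2 mm. The wrist camera is an equidistant fisheye: a pixel r from the principal point sees the ray r / f radians off the axis. A picture is of the moment at which its call begins. There is no depth.
- ctrl.close_job(): hands the job in; it is judged then, once.
Trained networks look in the newest picture that a camera, given by its name, has taken for a name from the list of things; names that differ only in an ending like _2 or _b are one class to them, and where a whole thing is asked for, a point or a joint stands for the part that bears it (a point fixed in the world has none). Each returns a list of dicts, best first, with "conf" (0 to 1); they miss things now and then, are a little off and sometimes report something else, mostly with a low value. They report only what shows in the picture. A call takes as long as a camera call. They do not tell look-alikes from the thing itself.
- vision.spot_in(camera, thing): "bbox" ([left, top, right, bottom] in pixels, round what is visible of it).
The state is a dict: "time": time; "joint_positions": joint angles; "qd": joint speeds; "joint_torque": joint torques, N m; "position": TCP position; "tool_rot": TCP orientation; "ft_force": force on the tool from outside, world axes, zero at the start; "torque": the same for the moment, N m; "grip_width": opening from 0.0 (shut) to 1.0 (fully open); "grip_force": force on a finger pad.
Only numpy, scipy, OpenCV 4.12 (cv2) and the standard library are available. Lean on these libraries where they do the work, as an engineer would, in place of code of your own. Each camera call takes 0.05 s, during which the arm holds its last target. There are 200 camera calls.

TASK

Lay the loose square tube in the clamping fixture, flush against both stop pins and the tall end stop, and let go of it; then swing the clamp arm fully over it to its stop. Turn the clamp's bar handle clockwise until its torque limiter slips, and stop within an eighth of a turn of the first slip, with the tube still flush and clamped, and the handle released. Leave the other things on the table where they are.

Things in the scene. Friction and masses are not known exactly. Their poses are not given: they have to be found in the camera images.
- tube_mid (a point): Centre of the square steel tube to clamp: bare steel, 40 x 40 mm section, 160 mm long, 4 mm walls, open ends, 0.45 to 0.7 kg. It lies flat on the table at the robot's left, this point 20 mm above what it lies on. Its y axis runs along the tube, z is up. A bare steel angle iron lies beside it; the two may have changed places.
- seat (a point): Where the tube's centre must come, 20 mm above the fixture plate (32 mm above the table), with the tube along this y axis, either end first. Fixture's axes. Two round steel stop pins (26 mm across, tops 44 mm above the table) stand at x = +33, y = -50 and +50 mm from here: the tube's long side touches both. The clamp's post stands at x = +145 mm, y = 0, 28 mm across, top 132 mm above the table.
- end_stop (a point): Top middle of the steel end stop, 110 mm above the table, axes as the seat's. It is an upright plate 10 mm thick (y) and 50 mm wide (x) on a low foot 14 mm high. Its face towards -y, 5 mm from here, touches the tube's end when the tube is home (80 mm from the seat).
- fixture: The fixture, fixed to the table: grey plate 260 (x) x 230 (y) x 12 mm that carries the pins, end stop and clamp; origin at the centre of its underside, 50 mm along +x from the seat, axes as the seat's.
- clamp_arm (a joint): Swing of the dark steel clamp arm about the vertical post, rad. 0: closed on its stop, pointing from post along the seat's -x, foot over the seat. Positive: open, counter-clockwise from above (starts 1.1 to 1.5, pointing roughly along the seat's -y; at most 1.9). Stays where left; takes 0.3 N m (2 N at its tip). 145 mm from post to screw axis, 22 mm wide, 85 to 110 mm above the table.
- bar_mid (a point): Middle of the steel bar handle (T-handle) on top of the clamp screw at the arm's end: level bar 90 mm long, 14 wide, 24 tall, its middle 148 mm above the table. y axis along the bar, z up. It turns about the vertical through this point, which goes round with the arm, and keeps its height; a soft coupling lets it give 5 mm sideways (2 N/mm). Under it a shaft 12 mm thick, 11 long, then the drum, 32 across.
- screw (a joint): Turn of the clamp screw and drum relative to the arm, rad: grows clockwise seen from above, as it tightens. Starts 0.5 to 1.5; at 2.4 it is tight and turns no further (even if no tube is there); backs off to -1. Loose, it takes about 0.12 N m. A handle held still while the arm swings turns the screw.
- handle (a joint): Slip of the bar handle on the screw's drum (torque limiter), rad: 0 at the start and while they turn together. When the screw is tight and the handle is turned on with about 0.35 N m it slips smoothly and this grows by the angle turned clockwise. It slips backwards too if the screw is backed off to its end. A steel pointer on the drum lies under the bar until it slips.
- foot: The clamp's steel pressure foot, 30 mm across, under the arm's end round the screw axis (origin on that axis at table height). Goes down 4 mm per rad of the screw; before tightening it clears a seated tube by 3 to 7 mm; tight, it presses on the tube's top.
- tube: The square tube again; origin at the centre of its underside.
- angle_iron: Bystander: loose bare steel angle, L-section 45 mm wide, 45 high, 150 mm long in y; origin under its middle.
- spray_can: Bystander: bare aluminium can standing on the table off the fixture's -y side, 56 mm across, 105 mm high; origin under its middle.
- magnet: Bystander: dark stepped welding magnet, 60 x 16 x 42 mm, on the fixture plate beside the post (+y side); origin under its middle.
- hammer: Bystander: hammer, 240 mm long, lying beyond the fixture and the loose stock.
- brush: Bystander: brush, 200 mm long, lying beyond the fixture.
- spare_pin: Bystander: loose round steel pin standing upright just beyond the fixture, 28 mm across, 70 mm high.
Things that resemble listed ones, but are neither listed nor needed, are in the scene too. Leave any pink or turquoise look-alike of the tube alone.

How it is judged:
On the way, in this order (a step that is already met when the one before it is completed fails the run):
1. the tube lies flush in the fixture, released (x of tube_mid in the frame of seat between -0.004 and 0.004 m and y of tube_mid in the frame of seat between -0.004 and 0.004 m and z of tube_mid in the frame of seat between -0.004 and 0.004 m and angle between the y axis of tube_mid and the y axis of seat, either way round below 0.06 rad and contact force between the fingers and tube below 0.1 N and linear speed of tube below 0.01 m/s), for 0.2 s.
2. the clamp arm is swung over the tube to its stop (x of tube_mid in the frame of seat between -0.004 and 0.004 m and y of tube_mid in the frame of seat between -0.004 and 0.004 m and z of tube_mid in the frame of seat between -0.004 and 0.004 m and angle between the y axis of tube_mid and the y axis of seat, either way round below 0.06 rad and value of joint clamp_arm below 0.05 rad), for 0.2 s.
3. the handle is turned until the limiter slips on the tight screw (all of step 2 and value of joint screw above 2.3 rad and value of joint handle above 0.06 rad), for 0.1 s.
At the end, for the whole second after the job is handed in: The tube lies at rest in the seat (centre within 4 mm of it along each of its axes, direction within 0.06 rad), the clamp arm is closed (under 0.05 rad), the screw is tight (over 2.3 rad) with its foot pressing on the tube (over 1 N), and the limiter has slipped by 0.06 to 0.85 rad (all of step 3 and value of joint handle below 0.85 rad and contact force between foot and tube above 1 N and linear speed of tube below 0.01 m/s); the robot touches nothing.
It fails at once if the handle is turned on past an eighth of a turn after the limiter slipped (slip over 0.85 rad) (value of joint handle above 0.85 rad).
It fails at once if another loose thing (angle iron, can, magnet, hammer, brush or spare pin) is moved by more than 30 mm (distance of any of angle_iron, spray_can, magnet, hammer, brush, spare_pin from where it was at the start of the episode above 0.03 m).
It also fails if it takes over 72 s, if anything falls off the work surface, if the arm or the gripper's body presses on something with over 40 N, if the wrist force passes 120 N, or if a joint passes its speed limit or range.

## Working session

There is one attempt and no reset: what is moved stays moved. The work goes in short steps, Python scripts to look and compute and a tool call to move; the robot and the scene stay as the last step left them, time stands still between calls to the robot, and variables do not carry over. Pictures are saved under pics/ and viewed, at most 10 in all, crops included, and the job is handed in when it is done.

Besides the shell and the picture viewer there is one more tool, called by a JSON object that holds its "method" and its "body", one argument or row to a line. jog_arm: Moves the arm, as the interface text tells. Its arguments: {"type":"object","properties":{"increments":{"type":"array"},"grip_force":{"type":"number"}},"required":["increments"]}

```bash
ls; mkdir -p pics
cat > h.py <<'E'
import numpy as np, cv2
from scipy.spatial.transform import Rotation as R
from bench import ctrl, vision
def ray(im,u,v):
    E=np.array(im["extrinsics"]);x=(u-im["cx"])/im["fx"];y=(v-im["cy"])/im["fy"]
    if im.get("_fish"):
        t=np.hypot(x,y);s=np.sinc(t/np.pi);d=np.array([x*s,y*s,np.cos(t)])
    else: d=np.array([x,y,1.])
    return -E[:3,:3].T@E[:3,3], E[:3,:3].T@d
def atz(im,u,v,z):
    o,d=ray(im,u,v);return (o+d*(z-o[2])/d[2])[:2]
def proj(im,p):
    E=np.array(im["extrinsics"]);c=E[:3,:3]@np.array(p)+E[:3,3]
    if im.get("_fish"):
        r=np.hypot(c[0],c[1]);t=np.arctan2(r,c[2]);k=t/max(r,1e-9);x,y=c[0]*k,c[1]*k
    else:x,y=c[0]/c[2],c[1]/c[2]
    return np.array([im["cx"]+im["fx"]*x,im["cy"]+im["fy"]*y])
def get(n):
    im=vision.get_image(n);im["_fish"]=n=="wrist";return im
E
python3 - <<'E'
from h import *
for n in ["scene","side","wrist"]:
    im=get(n);cv2.imwrite(f"pics/{n}0.png",im["color"])
    o,_=ray(im,0,0);print(n,o.round(3),im["fx"],im["cx"],im["cy"])
    for t in ["tube","angle_iron","fixture","end_stop","bar_mid","clamp_arm","spray_can","magnet","spare_pin"]:
        b=vision.spot_in(n,t)
        print(t,[(np.round(x["bbox"]).astype(int).tolist(),round(x["conf"],2)) for x in b[:3]])
E
```

```text
pics
scene [1.335 0.323 1.018] 405.03640165418983 280.43253796516166 215.10924409306048
tube [([320, 191, 368, 215], 0.81), ([386, 212, 434, 244], 0.72), ([320, 216, 374, 253], 0.55)]
angle_iron [([324, 276, 374, 295], 0.98)]
fixture [([178, 194, 285, 258], 0.81), ([180, 191, 208, 211], 0.42)]
end_stop [([179, 192, 280, 261], 0.97)]
bar_mid [([177, 196, 207, 207], 0.47), ([323, 224, 375, 251], 0.23)]
clamp_arm [([177, 193, 241, 232], 0.8), ([323, 221, 377, 249], 0.32)]
spray_can [([168, 181, 191, 213], 0.67)]
magnet [([258, 229, 263, 252], 0.68)]
spare_pin [([266, 269, 276, 292], 0.47)]
side [0.238 0.734 0.911] 462.55497821233706 275.5325516352048 209.06706554223425
tube [([275, 368, 318, 420], 0.88), ([334, 284, 380, 362], 0.83), ([260, 279, 311, 350], 0.71)]
angle_iron [([182, 270, 216, 338], 0.63)]
fixture [([255, 124, 362, 249], 0.98), ([183, 272, 216, 336], 0.7)]
end_stop [([256, 119, 364, 249], 0.97)]
bar_mid [([259, 279, 308, 349], 0.69), ([301, 120, 310, 146], 0.55), ([185, 160, 235, 207], 0.54)]
clamp_arm [([270, 123, 312, 190], 0.95)]
spray_can [([273, 122, 310, 185], 0.7), ([321, 127, 348, 168], 0.57)]
magnet [([268, 208, 284, 220], 0.64)]
spare_pin []
wrist [0.65  0.071 0.385] 325.19226210127806 278.45332399181126 209.70318411777058
tube [([77, 0, 126, 76], 0.96), ([3, 24, 64, 122], 0.92)]
angle_iron [([249, 0, 294, 20], 0.55)]
fixture [([70, 170, 280, 337], 0.94), ([80, 0, 131, 76], 0.48)]
end_stop [([70, 170, 280, 334], 0.82)]
bar_mid []
clamp_arm [([210, 298, 250, 339], 0.58)]
spray_can []
magnet [([186, 192, 237, 225], 0.94)]
spare_pin [([312, 116, 343, 145], 0.57), ([210, 298, 248, 338], 0.57), ([375, 179, 428, 322], 0.33)]
```

Run:
```python
import cv2
a=cv2.imread("pics/scene0.png")[160:320,150:450];b=cv2.imread("pics/side0.png")[100:420,150:400]
cv2.imwrite("pics/s1.png",cv2.resize(a,None,fx=2.66,fy=2.66,interpolation=3))
cv2.imwrite("pics/d1.png",cv2.resize(b,None,fx=1.87,fy=1.87,interpolation=3))
```

```text
(no output)
```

View pics/s1.png

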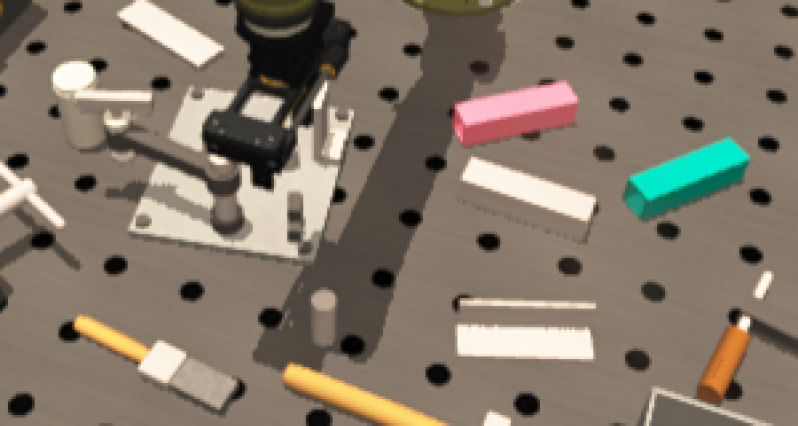

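View pics/d1.png

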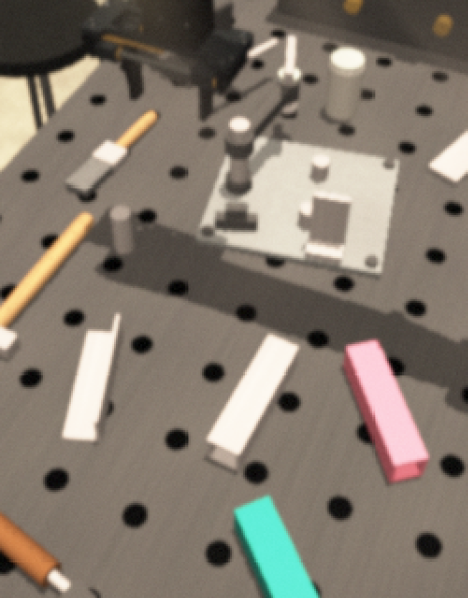

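View pics/wrist0.png

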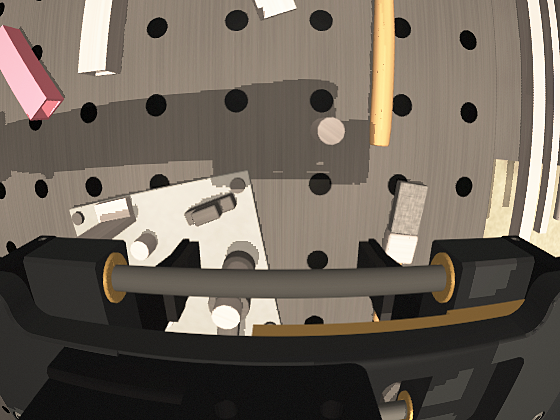

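The scene and side views show the bare tube (scene crop ≈ 528,190), the pink and turquoise look-alikes, the fixture, and the clamp open with the can near the handle. The wrist view shows the tube at about (100,35). I'll triangulate these by hand-picked corners.

Run:
```python
from h import *
sc,sd,wr=get("scene"),get("side"),get("wrist")
S=lambda p,z:atz(sc,150+p[0]/2.66,160+p[1]/2.66,z).round(4)
D=lambda p,z:atz(sd,150+p[0]/1.87,100+p[1]/1.87,z).round(4)
W=lambda p,z:atz(wr,p[0],p[1],z).round(4)
def P(n,F,pts,z): print(n,[F(p,z).tolist() for p in pts])
P("tubeS",S,[(470,158),(597,198),(586,222),(462,183)],.04)
P("tubeD",D,[(270,335),(299,347),(240,457),(208,442)],.04)
P("tubeW end",W,[(80,71),(116,73)],.04)
P("plateS",S,[(190,85),(353,110),(312,262),(130,235)],.012)
P("plateD",D,[(228,138),(398,158),(380,272),(198,238)],.012)
P("plateW",W,[(71,208),(247,172),(279,325)],.012)
P("postS",S,[(223,178)],.132);P("postD",D,[(239,125)],.132);P("postW",W,[(243,255)],.132)
P("barS",S,[(78,95),(151,97)],.16);P("barD",D,[(250,55),(283,40)],.16);P("barD2",D,[(291,37),(289,73)],.16)
P("canS",S,[(75,75)],.105);P("canD",D,[(347,60)],.105)
P("pinD",D,[(320,161),(305,208)],.044);P("pinW",W,[(143,246)],.044)
P("endD",D,[(313,194),(351,197)],.11);P("endS",S,[(321,95)],.11)
```

```text
tubeS [[0.4153, 0.1508], [0.4211, 0.3126], [0.4634, 0.3084], [0.4593, 0.1538]]
tubeD [[0.4475, 0.1451], [0.4087, 0.1468], [0.4151, 0.3084], [0.4547, 0.3066]]
tubeW end [[0.414, 0.1491], [0.4657, 0.139]]
plateS [[0.4019, -0.2481], [0.3634, -0.0248], [0.6199, 0.0218], [0.6636, -0.1951]]
plateD [[0.6577, -0.1927], [0.4022, -0.2595], [0.3588, -0.0308], [0.6087, 0.0159]]
plateW [[0.3642, -0.0271], [0.6138, 0.0157], [0.651, -0.1943]]
postS [[0.6342, -0.078]]
postD [[0.5991, -0.0999]]
postW [[0.6203, -0.037]]
barS [[0.6029, -0.2751], [0.5742, -0.1962]]
barD [[0.6349, -0.2188], [0.6053, -0.2736]]
barD2 [[0.5973, -0.2857], [0.5676, -0.2028]]
canS [[0.526, -0.3357]]
canD [[0.5221, -0.3399]]
pinD [[0.4989, -0.1699], [0.4846, -0.071]]
pinW [[0.488, -0.066]]
endD [[0.4654, -0.0378], [0.4184, -0.0533]]
endS [[0.4484, -0.0366]]
```

```bash
cat >> h.py <<'E'
def st():
    s=ctrl.get_state();return s
def yawR(y,s=None):  # tool down, tool-y yaw offset y (ccw from above) relative to the start orientation
    return R.from_euler('z',y)*R0
R0=R.from_matrix([[0,1,0],[1,0,0],[0,0,-1]])
def delta(p,y,flip=None):
    s=ctrl.get_state();Rc=R.from_rotvec(s["tool_rot"])
    t=Rc.inv().apply(np.array(p)-s["position"])*1000
    w=(Rc.inv()*yawR(y)).as_rotvec()
    print("t",t.round(1),"w",w.round(3));return t,w
E
python3 - <<'E'
from h import *
s=st();print(s);print(R.from_rotvec(s["tool_rot"]).as_matrix().round(3))
sc=get("scene");sd=get("side")
print([atz(sc,150+p[0]/2.66,160+p[1]/2.66,z).round(3) for p,z in [((453,103),.04),((574,83),.04),((579,105),.04),((462,135),.04)]])
print([atz(sd,150+p[0]/1.87,100+p[1]/1.87,.04).round(3) for p in [(345,347),(378,340),(427,455),(393,475)]])
E
```

```text
{'time': 1.65, 'joint_positions': array([ 0.01412381,  0.32102393, -0.07005206,  1.45049579,  0.02260473,
        1.37082307, -0.05693335]), 'qd': array([ 0.00132193, -0.00326576, -0.00208833,  0.00025543,  0.00122629,
       -0.00147667,  0.00014492]), 'joint_torque': array([ 3.37591382e-04, -4.91094625e+01, -4.02933257e-01, -3.12764597e+01,
       -6.36647735e-02,  3.36845568e-02, -1.38216308e-05]), 'position': array([ 6.50013389e-01, -7.26223787e-05,  2.22572718e-01]), 'tool_rot': array([ 2.22148239e+00,  2.22129849e+00, -2.98668680e-05]), 'ft_force': array([-0.4581541 , -0.59871274,  0.4353644 ]), 'torque': array([ 0.03484424,  0.03026721, -0.03205379]), 'grip_force': 0.0, 'grip_width': 0.9990465708926747}
[[ 0.  1.  0.]
 [ 1. -0. -0.]
 [-0.  0. -1.]]
[array([0.329, 0.102]), array([0.23 , 0.241]), array([0.269, 0.256]), array([0.381, 0.13 ])]
[array([0.358, 0.124]), array([0.325, 0.097]), array([0.229, 0.221]), array([0.256, 0.259])]
```

{"method": "jog_arm", "body": {
  "increments": [
    {"tx": 45, "ty": -42, "tz": 0, "gripper": 1},
    {"tx": 90, "ty": -85, "tz": 10, "gripper": 1},
    {"tx": 135, "ty": -127, "tz": 20, "gripper": 1},
    {"tx": 180, "ty": -170, "tz": 30, "gripper": 1},
    {"tx": 229, "ty": -213, "tz": 40, "wz": 0.037, "gripper": 1}
  ]
}}

```text
validation failed for argument at $.in...
```

{"method": "jog_arm", "body": {
  "increments": [
    {"tx": 0, "gripper": 1},
    {"tx": 0, "gripper": 1},
    {"tx": 0, "gripper": 1},
    {"tx": 0, "gripper": 1},
    {"tx": 0, "gripper": 1}
  ]
}}

```text
validation failed for argument at $.in...
```

Run:
```python
from h import *
s=st();print(s["position"],s["tool_rot"],s["time"])
im=get("wrist")
c=[proj(im,p+(.04,)).round().astype(int) for p in [(.417,.15),(.457,.15),(.42,.31),(.46,.31)]];print(c)
cv2.imwrite("pics/w2.png",im["color"])
```

```text
[ 6.50011975e-01 -5.37097504e-05  2.22590766e-01] [2.22139969e+00 2.22133749e+00 5.70752515e-07] 1.75
[array([82, 70]), array([110,  65]), array([ 94, -46]), array([122, -54])]
```

View pics/w2.png

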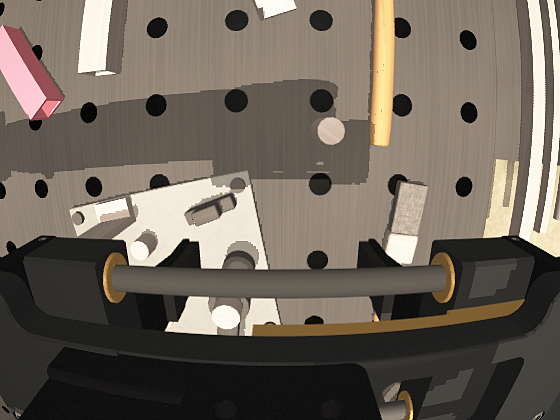

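The move was refused (the rows probably need every key), and the picture is unchanged. I'll send full rows.

{"method": "jog_arm", "body": {
  "increments": [
    {"tx": 45, "ty": -42, "tz": 0, "wx": 0, "wy": 0, "wz": 0, "gripper": 1},
    {"tx": 90, "ty": -85, "tz": 10, "wx": 0, "wy": 0, "wz": 0, "gripper": 1},
    {"tx": 135, "ty": -127, "tz": 20, "wx": 0, "wy": 0, "wz": 0, "gripper": 1},
    {"tx": 180, "ty": -170, "tz": 30, "wx": 0, "wy": 0, "wz": 0, "gripper": 1},
    {"tx": 229, "ty": -213, "tz": 40, "wx": 0, "wy": 0, "wz": 0.037, "gripper": 1}
  ]
}}

```text
time: 2.22
position: [0.5073, 0.1518, 0.1988]
tool_rot: [2.262, 2.179, 0.001]
ft_force: [0.6, 1.0, 0.1]
grip_width: 0.997
grip_force: 0.0
```

{"method": "jog_arm", "body": {
  "increments": [
    {"tx": 26, "ty": -24, "tz": 10, "wx": 0, "wy": 0, "wz": 0, "gripper": 1},
    {"tx": 52, "ty": -48, "tz": 20, "wx": 0, "wy": 0, "wz": 0, "gripper": 1},
    {"tx": 75, "ty": -72, "tz": 30, "wx": 0, "wy": 0, "wz": 0, "gripper": 1},
    {"tx": 75, "ty": -72, "tz": 40, "wx": 0, "wy": 0, "wz": 0, "gripper": 1},
    {"tx": 75, "ty": -72, "tz": 40, "wx": 0, "wy": 0, "wz": 0, "gripper": 1}
  ]
}}

```text
time: 2.63
position: [0.4371, 0.2294, 0.1573]
tool_rot: [-2.257, -2.185, 0.004]
ft_force: [-0.4, -0.6, -0.1]
grip_width: 0.996
grip_force: 0.0
```

Run:
```python
from h import *
s=st();print(s["position"],s["tool_rot"],s["time"])
im=get("wrist")
c=[proj(im,p+(.04,)).round().astype(int) for p in [(.417,.15),(.457,.15),(.42,.31),(.46,.31)]];print(c)
cv2.imwrite("pics/w3.png",im["color"])
```

```text
[0.43713555 0.22937386 0.15729074] [-2.25660539 -2.18495679  0.00418457] 2.6333
[array([260, 285]), array([302, 283]), array([255, 114]), array([302, 112])]
```

View pics/w3.png

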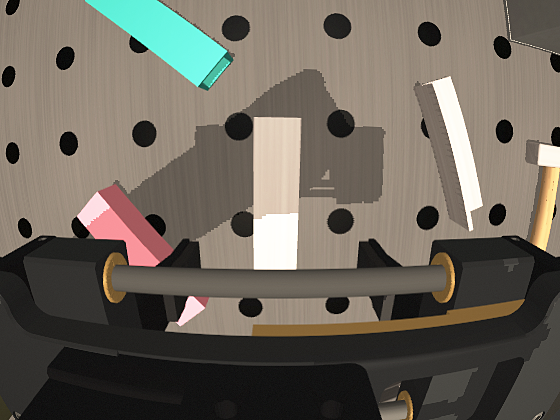

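The tube sits upright between the fingers in the picture (columns 254–301, far end at row 117), so the estimate holds and I can descend.

{"method": "jog_arm", "body": {
  "increments": [
    {"tx": -2, "ty": -1, "tz": 40, "wx": 0, "wy": 0, "wz": 0, "gripper": 1},
    {"tx": -2, "ty": -1, "tz": 80, "wx": 0, "wy": 0, "wz": 0, "gripper": 1},
    {"tx": -2, "ty": -1, "tz": 115, "wx": 0, "wy": 0, "wz": 0, "gripper": 1},
    {"tx": -2, "ty": -1, "tz": 138, "wx": 0, "wy": 0, "wz": 0, "gripper": 1},
    {"tx": -2, "ty": -1, "tz": 149, "wx": 0, "wy": 0, "wz": 0, "gripper": 1}
  ]
}}

```text
time: 3.1
position: [0.4379, 0.2237, 0.007]
tool_rot: [-2.265, -2.176, 0.007]
ft_force: [-0.2, -0.1, 0.3]
grip_width: 1.0
grip_force: 0.0
```

{"method": "jog_arm", "body": {
  "increments": [
    {"tx": 0, "ty": 0, "tz": 0, "wx": 0, "wy": 0, "wz": 0, "gripper": 0.2},
    {"tx": 0, "ty": 0, "tz": 0, "wx": 0, "wy": 0, "wz": 0, "gripper": 0.2},
    {"tx": 0, "ty": 0, "tz": 0, "wx": 0, "wy": 0, "wz": 0, "gripper": 0.2},
    {"tx": 0, "ty": 0, "tz": 0, "wx": 0, "wy": 0, "wz": 0, "gripper": 0.2},
    {"tx": 0, "ty": 0, "tz": 0, "wx": 0, "wy": 0, "wz": 0, "gripper": 0.2}
  ],
  "grip_force": 40
}}

```text
time: 3.52
position: [0.4398, 0.2269, 0.0115]
tool_rot: [2.261, 2.179, 0.005]
ft_force: [-0.7, 0.3, -0.8]
grip_width: 0.705
grip_force: 0.0
```

{"method": "jog_arm", "body": {
  "increments": [
    {"tx": 0, "ty": 0, "tz": 0, "wx": 0, "wy": 0, "wz": 0, "gripper": 0.2},
    {"tx": 0, "ty": 0, "tz": 0, "wx": 0, "wy": 0, "wz": 0, "gripper": 0.2},
    {"tx": 0, "ty": 0, "tz": 0, "wx": 0, "wy": 0, "wz": 0, "gripper": 0.2},
    {"tx": 0, "ty": 0, "tz": 0, "wx": 0, "wy": 0, "wz": 0, "gripper": 0.2},
    {"tx": 0, "ty": 0, "tz": 0, "wx": 0, "wy": 0, "wz": 0, "gripper": 0.2}
  ]
}}

```text
time: 3.93
position: [0.4365, 0.2265, 0.0099]
tool_rot: [-2.26, -2.179, 0.005]
ft_force: [-5.1, -0.4, 5.6]
grip_width: 0.458
grip_force: 40.0
```

{"method": "jog_arm", "body": {
  "increments": [
    {"tx": 0, "ty": 0, "tz": 0, "wx": 0, "wy": 0, "wz": 0, "gripper": 0.2},
    {"tx": 0, "ty": 0, "tz": 0, "wx": 0, "wy": 0, "wz": 0, "gripper": 0.2},
    {"tx": 0, "ty": 0, "tz": 0, "wx": 0, "wy": 0, "wz": 0, "gripper": 0.2},
    {"tx": 0, "ty": 0, "tz": 0, "wx": 0, "wy": 0, "wz": 0, "gripper": 0.2},
    {"tx": 0, "ty": 0, "tz": 0, "wx": 0, "wy": 0, "wz": 0, "gripper": 0.2}
  ]
}}

```text
time: 4.35
position: [0.4365, 0.2265, 0.0099]
tool_rot: [-2.261, -2.179, 0.005]
ft_force: [-4.8, -0.2, 5.2]
grip_width: 0.456
grip_force: 40.0
```

{"method": "jog_arm", "body": {
  "increments": [
    {"tx": 0, "ty": 0, "tz": -20, "wx": 0, "wy": 0, "wz": 0, "gripper": 0.2},
    {"tx": 0, "ty": 0, "tz": -55, "wx": 0, "wy": 0, "wz": 0, "gripper": 0.2},
    {"tx": 0, "ty": 0, "tz": -95, "wx": 0, "wy": 0, "wz": 0, "gripper": 0.2},
    {"tx": 0, "ty": 0, "tz": -130, "wx": 0, "wy": 0, "wz": 0, "gripper": 0.2},
    {"tx": 0, "ty": 0, "tz": -150, "wx": 0, "wy": 0, "wz": 0, "gripper": 0.2}
  ]
}}

```text
time: 4.77
position: [0.4395, 0.2269, 0.1632]
tool_rot: [2.261, 2.179, 0.006]
ft_force: [1.7, 0.7, -5.0]
grip_width: 0.455
grip_force: 40.0
```

{"method": "jog_arm", "body": {
  "increments": [
    {"tx": -25, "ty": 3, "tz": 0, "wx": 0, "wy": 0, "wz": 0, "gripper": 0.2},
    {"tx": -60, "ty": 6, "tz": 0, "wx": 0, "wy": 0, "wz": 0, "gripper": 0.2},
    {"tx": -95, "ty": 9, "tz": 0, "wx": 0, "wy": 0, "wz": -0.05, "gripper": 0.2},
    {"tx": -130, "ty": 12, "tz": 0, "wx": 0, "wy": 0, "wz": -0.1, "gripper": 0.2},
    {"tx": -165, "ty": 15, "tz": 0, "wx": 0, "wy": 0, "wz": -0.15, "gripper": 0.2}
  ]
}}

```text
time: 5.18
position: [0.4461, 0.0591, 0.1588]
tool_rot: [-2.088, -2.346, 0.002]
ft_force: [1.5, -0.5, -5.3]
grip_width: 0.454
grip_force: 40.0
```

Run:
```python
from h import *
s=st();print(s["position"],s["grip_force"],s["joint_positions"].round(2));delta((.4536,-.134,.16),.19)
```

```text
[0.44614687 0.05912409 0.15879495] 39.96432707179338 [-0.08 -0.05 -0.11  2.   -0.01  1.19 -0.07]
t [-192.7  -15.    -1.1] w [-0.002  0.    -0.074]
```

{"method": "jog_arm", "body": {
  "increments": [
    {"tx": -40, "ty": -3, "tz": 0, "wx": 0, "wy": 0, "wz": -0.03, "gripper": 0.2},
    {"tx": -80, "ty": -6, "tz": 0, "wx": 0, "wy": 0, "wz": -0.074, "gripper": 0.2},
    {"tx": -120, "ty": -9, "tz": 0, "wx": 0, "wy": 0, "wz": -0.074, "gripper": 0.2},
    {"tx": -160, "ty": -12, "tz": 0, "wx": 0, "wy": 0, "wz": -0.074, "gripper": 0.2},
    {"tx": -193, "ty": -15, "tz": 0, "wx": 0, "wy": 0, "wz": -0.074, "gripper": 0.2}
  ]
}}

```text
time: 5.6
position: [0.4528, -0.1358, 0.1589]
tool_rot: [-2.006, -2.417, 0.003]
ft_force: [0.7, 0.3, -5.6]
grip_width: 0.459
grip_force: 40.0
```

{"method": "jog_arm", "body": {
  "increments": [
    {"tx": 0, "ty": 0, "tz": 0, "wx": 0, "wy": 0, "wz": 0, "gripper": 0.2},
    {"tx": 0, "ty": 0, "tz": 10, "wx": 0, "wy": 0, "wz": 0, "gripper": 0.2},
    {"tx": 0, "ty": 0, "tz": 20, "wx": 0, "wy": 0, "wz": 0, "gripper": 0.2},
    {"tx": 0, "ty": 0, "tz": 20, "wx": 0, "wy": 0, "wz": 0, "gripper": 0.2},
    {"tx": 0, "ty": 0, "tz": 20, "wx": 0, "wy": 0, "wz": 0, "gripper": 0.2}
  ]
}}

```text
time: 6.02
position: [0.453, -0.1308, 0.1381]
tool_rot: [-1.999, -2.419, 0.003]
ft_force: [-0.5, -0.7, -5.0]
grip_width: 0.449
grip_force: 40.0
```

Run:
```python
from h import *
s=st();print(s["position"],s["tool_rot"],s["grip_force"],s["ft_force"])
sy,sd=get("scene"),get("side");wr=get("wrist")
a=cv2.resize(sd["color"][90:270,220:400],None,fx=2.2,fy=2.2,interpolation=3)
cv2.imwrite("pics/m4.png",np.hstack([a,cv2.resize(wr["color"][100:280,100:280],None,fx=2.2,fy=2.2,interpolation=3)]))
delta((.4536,-.134,.04),.19)
```

```text
[ 0.45296422 -0.1308176   0.13808218] [-1.99908139 -2.41920514  0.00258213] 39.96298860758543 [-0.47105721 -0.66344045 -5.04941201]
t [ -2.   -1.3 100. ] w [ 0.     0.    -0.001]
```

View pics/m4.png

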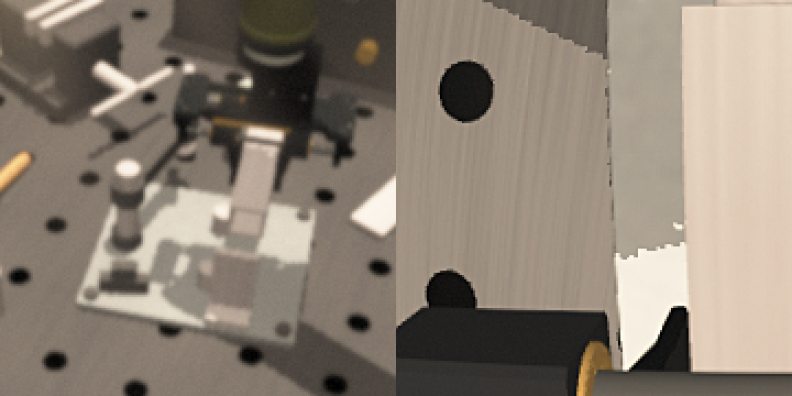

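{"method": "jog_arm", "body": {
  "increments": [
    {"tx": -2, "ty": -1, "tz": 15, "wx": 0, "wy": 0, "wz": 0, "gripper": 0.2},
    {"tx": -2, "ty": -1, "tz": 30, "wx": 0, "wy": 0, "wz": 0, "gripper": 0.2},
    {"tx": -2, "ty": -1, "tz": 40, "wx": 0, "wy": 0, "wz": 0, "gripper": 0.2},
    {"tx": -2, "ty": -1, "tz": 40, "wx": 0, "wy": 0, "wz": 0, "gripper": 0.2},
    {"tx": -2, "ty": -1, "tz": 40, "wx": 0, "wy": 0, "wz": 0, "gripper": 0.2}
  ]
}}

```text
time: 6.58
position: [0.4534, -0.1344, 0.0997]
tool_rot: [-2.003, -2.419, 0.001]
ft_force: [0.4, -0.5, -4.9]
grip_width: 0.457
grip_force: 40.0
```

Run:
```python
from h import *
P=[]
for i in range(4):
    wr=get("wrist");s=st();P.append(s["position"])
print(np.array(P).round(4),s["ft_force"])
cv2.imwrite("pics/m5.png",cv2.resize(wr["color"][60:300,100:420],None,fx=2.4,fy=2.4,interpolation=3))
from math import cos,sin
def F(x,y,z,th=.19,s=(.459,-.125)): return (s[0]+x*cos(th)-y*sin(th),s[1]+x*sin(th)+y*cos(th),z)
for q in [(-25,80,110),(25,80,110),(-25,90,110),(25,90,110),(33,50,44)]:
    print(q,((proj(wr,F(q[0]/1e3,q[1]/1e3,q[2]/1e3))-[100,60])*2.4).round())
```

```text
[[ 0.4541 -0.1346  0.1004]
 [ 0.4544 -0.1347  0.1008]
 [ 0.4545 -0.1348  0.1009]
 [ 0.4544 -0.1348  0.1009]] [ 0.84647518  0.02094321 -3.96047966]
(-25, 80, 110) [329.  66.]
(25, 80, 110) [585.  67.]
(-25, 90, 110) [329.  16.]
(25, 90, 110) [585.  18.]
(33, 50, 44) [565. 198.]
```

View pics/m5.png

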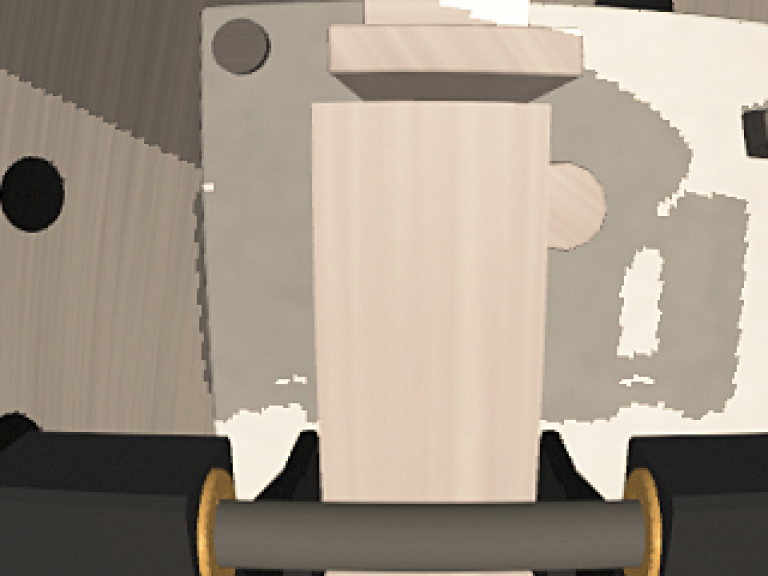

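The wrist crop shows the end stop (rows 27–72, cols 329–583) and the pin edge at col 606. They match the prediction to within about 1.5 mm, and the tube is clear of both, so I'll lower.

{"method": "jog_arm", "body": {
  "increments": [
    {"tx": 0, "ty": 0, "tz": 20, "wx": 0, "wy": 0, "wz": 0, "gripper": 0.2},
    {"tx": 0, "ty": 0, "tz": 45, "wx": 0, "wy": 0, "wz": 0, "gripper": 0.2},
    {"tx": 0, "ty": 0, "tz": 62, "wx": 0, "wy": 0, "wz": 0, "gripper": 0.2},
    {"tx": 0, "ty": 0, "tz": 72, "wx": 0, "wy": 0, "wz": 0, "gripper": 0.2},
    {"tx": 0, "ty": 0, "tz": 72, "wx": 0, "wy": 0, "wz": 0, "gripper": 0.2}
  ]
}}

```text
time: 7.2
position: [0.4522, -0.1343, 0.0262]
tool_rot: [-2.002, -2.417, 0.003]
ft_force: [-1.2, 0.4, -5.1]
grip_width: 0.455
grip_force: 40.0
```

{"method": "jog_arm", "body": {
  "increments": [
    {"tx": 0, "ty": 0, "tz": 2, "wx": 0, "wy": 0, "wz": 0, "gripper": 0.2},
    {"tx": 0, "ty": 0, "tz": 4, "wx": 0, "wy": 0, "wz": 0, "gripper": 0.2},
    {"tx": 0, "ty": 0, "tz": 6, "wx": 0, "wy": 0, "wz": 0, "gripper": 0.2},
    {"tx": 0, "ty": 0, "tz": 6, "wx": 0, "wy": 0, "wz": 0, "gripper": 0.2},
    {"tx": 0, "ty": 0, "tz": 6, "wx": 0, "wy": 0, "wz": 0, "gripper": 0.2}
  ]
}}

```text
time: 7.62
position: [0.454, -0.1348, 0.0224]
tool_rot: [2.004, 2.418, 0.001]
ft_force: [0.3, 0.2, -5.2]
grip_width: 0.456
grip_force: 40.0
```

{"method": "jog_arm", "body": {
  "increments": [
    {"tx": 0, "ty": 1, "tz": 0, "wx": 0, "wy": 0, "wz": 0, "gripper": 0.2},
    {"tx": 0, "ty": 3, "tz": 0, "wx": 0, "wy": 0, "wz": 0, "gripper": 0.2},
    {"tx": 0, "ty": 5, "tz": 0, "wx": 0, "wy": 0, "wz": 0, "gripper": 0.2},
    {"tx": 0, "ty": 5, "tz": 0, "wx": 0, "wy": 0, "wz": 0, "gripper": 0.2},
    {"tx": 0, "ty": 5, "tz": 0, "wx": 0, "wy": 0, "wz": 0, "gripper": 0.2}
  ]
}}

```text
time: 8.03
position: [0.4589, -0.1337, 0.022]
tool_rot: [2.004, 2.419, 0.0]
ft_force: [-0.1, 0.6, -3.8]
grip_width: 0.457
grip_force: 40.0
```

{"method": "jog_arm", "body": {
  "increments": [
    {"tx": 1, "ty": 0, "tz": 0, "wx": 0, "wy": 0, "wz": 0, "gripper": 0.2},
    {"tx": 3, "ty": 0, "tz": 0, "wx": 0, "wy": 0, "wz": 0, "gripper": 0.2},
    {"tx": 5, "ty": 0, "tz": 0, "wx": 0, "wy": 0, "wz": 0, "gripper": 0.2},
    {"tx": 5, "ty": 0, "tz": 0, "wx": 0, "wy": 0, "wz": 0, "gripper": 0.2},
    {"tx": 5, "ty": 0, "tz": 0, "wx": 0, "wy": 0, "wz": 0, "gripper": 0.2}
  ]
}}

```text
time: 8.45
position: [0.4577, -0.1284, 0.022]
tool_rot: [-2.004, -2.419, -0.001]
ft_force: [0.2, 1.4, -3.5]
grip_width: 0.454
grip_force: 40.0
```

Still no contact. I'll continue in small steps.

{"method": "jog_arm", "body": {
  "increments": [
    {"tx": 0, "ty": 1, "tz": 0, "wx": 0, "wy": 0, "wz": 0, "gripper": 0.2},
    {"tx": 0, "ty": 2, "tz": 0, "wx": 0, "wy": 0, "wz": 0, "gripper": 0.2},
    {"tx": 0, "ty": 2, "tz": 0, "wx": 0, "wy": 0, "wz": 0, "gripper": 0.2},
    {"tx": 0, "ty": 2, "tz": 0, "wx": 0, "wy": 0, "wz": 0, "gripper": 0.2},
    {"tx": 0, "ty": 2, "tz": 0, "wx": 0, "wy": 0, "wz": 0, "gripper": 0.2}
  ]
}}

```text
time: 8.87
position: [0.4581, -0.1284, 0.0219]
tool_rot: [-2.003, -2.417, 0.003]
ft_force: [-4.8, 0.9, 3.4]
grip_width: 0.454
grip_force: 40.0
```

{"method": "jog_arm", "body": {
  "increments": [
    {"tx": 1, "ty": 0, "tz": 0, "wx": 0, "wy": 0, "wz": 0, "gripper": 0.2},
    {"tx": 2, "ty": 0, "tz": 0, "wx": 0, "wy": 0, "wz": 0, "gripper": 0.2},
    {"tx": 2, "ty": 0, "tz": 0, "wx": 0, "wy": 0, "wz": 0, "gripper": 0.2},
    {"tx": 2, "ty": 0, "tz": 0, "wx": 0, "wy": 0, "wz": 0, "gripper": 0.2},
    {"tx": 2, "ty": 0, "tz": 0, "wx": 0, "wy": 0, "wz": 0, "gripper": 0.2}
  ]
}}

```text
time: 9.28
position: [0.4581, -0.1284, 0.0219]
tool_rot: [-2.005, -2.418, 0.004]
ft_force: [-5.0, -3.5, -0.1]
grip_width: 0.455
grip_force: 40.0
```

{"method": "jog_arm", "body": {
  "increments": [
    {"tx": 1, "ty": 1, "tz": 0, "wx": 0, "wy": 0, "wz": 0, "gripper": 0.2},
    {"tx": 1.5, "ty": 1, "tz": 0.5, "wx": 0, "wy": 0, "wz": 0, "gripper": 0.2},
    {"tx": 1.5, "ty": 1, "tz": 1, "wx": 0, "wy": 0, "wz": 0, "gripper": 0.2},
    {"tx": 1.5, "ty": 1, "tz": 1, "wx": 0, "wy": 0, "wz": 0, "gripper": 0.2},
    {"tx": 1.5, "ty": 1, "tz": 1, "wx": 0, "wy": 0, "wz": 0, "gripper": 0.2}
  ]
}}

```text
time: 9.7
position: [0.4581, -0.1284, 0.0219]
tool_rot: [-2.006, -2.417, 0.007]
ft_force: [-9.9, -6.2, 9.6]
grip_width: 0.456
grip_force: 40.0
```

Run:
```python
from h import *
P=[]
for i in range(3):
    wr=get("wrist");s=st();P.append(np.r_[s["position"],s["ft_force"],s["torque"]])
print(np.array(P).round(4))
cv2.imwrite("pics/m6.png",cv2.resize(wr["color"][60:300,100:420],None,fx=2.4,fy=2.4,interpolation=3))
```

```text
[[ 0.4581 -0.1283  0.0219 -9.0796 -6.2609 10.0025 -1.3645  1.9636  0.1514]
 [ 0.4581 -0.1284  0.0219 -8.9263 -6.7665 10.7074 -1.348   1.9612  0.1344]
 [ 0.4581 -0.1284  0.0219 -8.9265 -6.0318  9.258  -1.3427  1.8978  0.1239]]
```

View pics/m6.png

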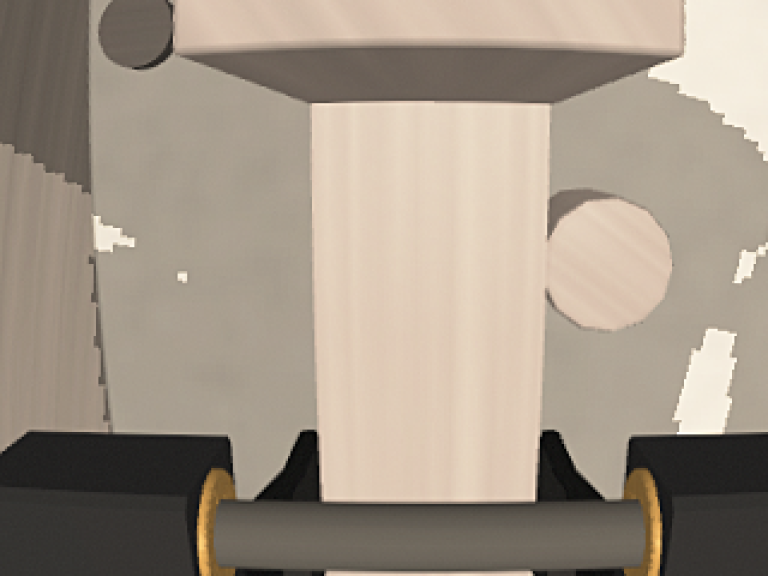

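The tube touches the pin (contact near 547,270) and the end stop (row 102). I'll relax the push and release.

{"method": "jog_arm", "body": {
  "increments": [
    {"tx": -1, "ty": -1.5, "tz": -1, "wx": 0, "wy": 0, "wz": 0, "gripper": 0.2},
    {"tx": -1, "ty": -1.5, "tz": -1, "wx": 0, "wy": 0, "wz": 0, "gripper": 0.2},
    {"tx": -1, "ty": -1.5, "tz": -1, "wx": 0, "wy": 0, "wz": 0, "gripper": 0.55},
    {"tx": -1, "ty": -1.5, "tz": -1, "wx": 0, "wy": 0, "wz": 0, "gripper": 0.7},
    {"tx": -1, "ty": -1.5, "tz": -1, "wx": 0, "wy": 0, "wz": 0, "gripper": 0.7}
  ]
}}

```text
time: 10.27
position: [0.4601, -0.1254, 0.0224]
tool_rot: [2.002, 2.418, 0.003]
ft_force: [0.5, -0.2, -0.2]
grip_width: 0.604
grip_force: 0.0
```

{"method": "jog_arm", "body": {
  "increments": [
    {"tx": 0, "ty": 0, "tz": 0, "wx": 0, "wy": 0, "wz": 0, "gripper": 0.75},
    {"tx": 0, "ty": 0, "tz": 0, "wx": 0, "wy": 0, "wz": 0, "gripper": 0.75},
    {"tx": 0, "ty": 0, "tz": 0, "wx": 0, "wy": 0, "wz": 0, "gripper": 0.75},
    {"tx": 0, "ty": 0, "tz": 0, "wx": 0, "wy": 0, "wz": 0, "gripper": 0.75},
    {"tx": 0, "ty": 0, "tz": 0, "wx": 0, "wy": 0, "wz": 0, "gripper": 0.75}
  ]
}}

```text
time: 10.68
position: [0.4587, -0.126, 0.0219]
tool_rot: [2.004, 2.419, 0.0]
ft_force: [1.0, 0.3, -0.9]
grip_width: 0.752
grip_force: 0.0
```

{"method": "jog_arm", "body": {
  "increments": [
    {"tx": 0, "ty": 0, "tz": -5, "wx": 0, "wy": 0, "wz": 0, "gripper": 0.75},
    {"tx": 0, "ty": 0, "tz": -25, "wx": 0, "wy": 0, "wz": 0, "gripper": 0.75},
    {"tx": 0, "ty": 0, "tz": -60, "wx": 0, "wy": 0, "wz": 0, "gripper": 0.75},
    {"tx": 0, "ty": 0, "tz": -90, "wx": 0, "wy": 0, "wz": 0, "gripper": 0.75},
    {"tx": 0, "ty": 0, "tz": -100, "wx": 0, "wy": 0, "wz": 0, "gripper": 0.75}
  ]
}}

```text
time: 11.1
position: [0.4613, -0.1268, 0.1267]
tool_rot: [2.0, 2.414, 0.006]
ft_force: [0.3, 0.4, -0.7]
grip_width: 0.753
grip_force: 0.0
```

Run:
```python
from h import *
wr=get("wrist");wr=get("wrist");s=st();print(s["position"],s["ft_force"],s["grip_width"],s["joint_positions"].round(2))
cv2.imwrite("pics/m7.png",cv2.resize(wr["color"][60:300,100:420],None,fx=2.4,fy=2.4,interpolation=3))
from math import cos,sin
def F(x,y,z,th=.19,s=(.4581,-.1284)): return (s[0]+x*cos(th)-y*sin(th),s[1]+x*sin(th)+y*cos(th),z)
for q in [(-20,80,52),(20,80,52),(-20,20,52),(20,20,52),(33,50,44),(-25,80,110),(25,80,110)]:
    print(q,((proj(wr,F(q[0]/1e3,q[1]/1e3,q[2]/1e3))-[100,60])*2.4).round())
```

```text
[ 0.46054063 -0.12650837  0.1244888 ] [-0.34248499 -0.74062853 -0.35916318] 0.7506878616838003 [ 0.1   0.02  0.11  2.   -0.    1.11  0.4 ]
(-20, 80, 52) [345. 127.]
(20, 80, 52) [478. 126.]
(-20, 20, 52) [349. 321.]
(20, 20, 52) [477. 321.]
(33, 50, 44) [517. 223.]
(-25, 80, 110) [299. 121.]
(25, 80, 110) [518. 119.]
```

View pics/m7.png

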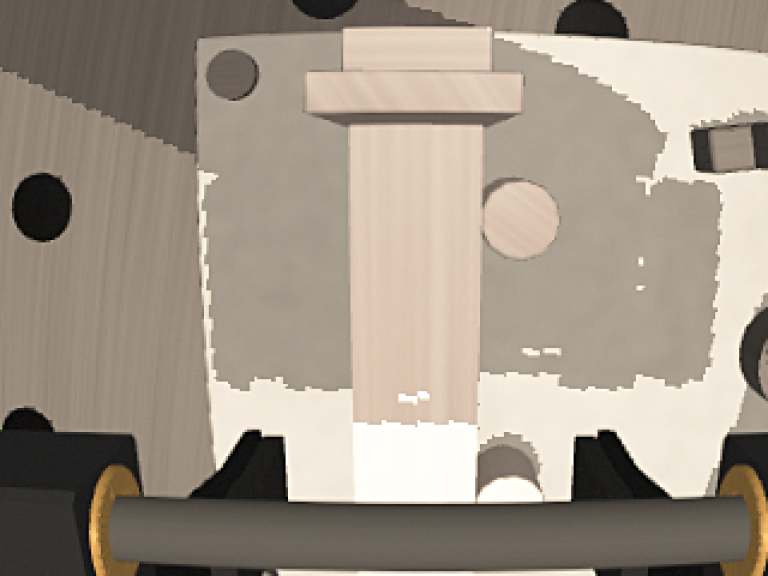

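The tube remains flush after release: pin contact at col 482, end against the stop at row 124. Next I bring the closed fingers up and over to the clamp arm's trailing side.

{"method": "jog_arm", "body": {
  "increments": [
    {"tx": 0, "ty": 0, "tz": -35, "wx": 0, "wy": 0, "wz": 0, "gripper": 0},
    {"tx": 0, "ty": 0, "tz": -75, "wx": 0, "wy": 0, "wz": 0, "gripper": 0},
    {"tx": -18, "ty": 30, "tz": -75, "wx": 0, "wy": 0, "wz": 0, "gripper": 0},
    {"tx": -38, "ty": 62, "tz": -75, "wx": 0, "wy": 0, "wz": 0, "gripper": 0},
    {"tx": -58, "ty": 95, "tz": -75, "wx": 0, "wy": 0, "wz": 0, "gripper": 0}
  ]
}}

```text
time: 11.62
position: [0.5635, -0.1657, 0.1966]
tool_rot: [2.004, 2.419, 0.001]
ft_force: [0.5, 0.4, 0.1]
grip_width: 0.453
grip_force: 0.0
```

{"method": "jog_arm", "body": {
  "increments": [
    {"tx": -20, "ty": 34, "tz": 0, "wx": 0, "wy": 0, "wz": 0, "gripper": 0},
    {"tx": -44, "ty": 72, "tz": 0, "wx": 0, "wy": 0, "wz": 0, "gripper": 0},
    {"tx": -44, "ty": 72, "tz": 0, "wx": 0, "wy": 0, "wz": 0, "gripper": 0},
    {"tx": -44, "ty": 72, "tz": 0, "wx": 0, "wy": 0, "wz": 0, "gripper": 0},
    {"tx": -44, "ty": 72, "tz": 0, "wx": 0, "wy": 0, "wz": 0, "gripper": 0}
  ]
}}

```text
time: 12.03
position: [0.6404, -0.195, 0.1943]
tool_rot: [-2.002, -2.416, 0.003]
ft_force: [-0.6, -0.7, 0.1]
grip_width: 0.079
grip_force: 0.0
```

Run:
```python
from h import *
s=st();print(s["position"],s["grip_width"],s["joint_positions"].round(2))
delta((.644,-.195,.097),.19)
for n in ["scene","side","wrist"]:
    im=get(n);cv2.imwrite(f"pics/k_{n}.png",im["color"])
    for t in ["bar_mid","clamp_arm"]:
        print(n,t,[(np.round(x["bbox"]).astype(int).tolist(),round(x["conf"],2)) for x in vision.spot_in(n,t)[:3]])
    for p in [(.586,-.242,.16),(.603,-.284,.16),(.571,-.2,.16),(.6014,-.0996,.132)]: print(proj(im,p).round())
```

```text
[ 0.64038542 -0.194974    0.19425083] 0.07942498159182494 [ 0.14  0.38  0.15  1.44 -0.06  1.33  0.48]
t [-0.9  3.9 97.2] w [-0.004 -0.002 -0.003]
scene bar_mid [([201, 196, 207, 202], 0.4)]
scene clamp_arm [([190, 193, 239, 234], 0.8)]
[192. 195.]
[177. 195.]
[206. 195.]
[232. 217.]
side bar_mid [([303, 122, 311, 145], 0.65), ([254, 121, 360, 249], 0.53)]
side clamp_arm [([269, 123, 310, 188], 0.69)]
[304. 129.]
[303. 120.]
[303. 139.]
[277. 167.]
wrist bar_mid [([166, 220, 193, 241], 0.85), ([401, 48, 471, 214], 0.68)]
wrist clamp_arm [([167, 64, 277, 244], 0.86)]
[189. 282.]
[207. 332.]
[174. 222.]
[247.  82.]
```

{"method": "jog_arm", "body": {
  "increments": [
    {"tx": 0, "ty": 4, "tz": 25, "wx": 0, "wy": 0, "wz": 0, "gripper": 0},
    {"tx": 0, "ty": 4, "tz": 60, "wx": 0, "wy": 0, "wz": 0, "gripper": 0},
    {"tx": 0, "ty": 4, "tz": 85, "wx": 0, "wy": 0, "wz": 0, "gripper": 0},
    {"tx": 0, "ty": 4, "tz": 97, "wx": 0, "wy": 0, "wz": 0, "gripper": 0},
    {"tx": 0, "ty": 4, "tz": 97, "wx": 0, "wy": 0, "wz": 0, "gripper": 0}
  ]
}}

```text
time: 12.9
position: [0.6432, -0.1938, 0.0964]
tool_rot: [-2.001, -2.415, 0.004]
ft_force: [-0.0, 0.4, 0.4]
grip_width: 0.006
grip_force: 0.0
```

Run:
```python
from h import *
for i in range(3): get("wrist")
s=st();p=s["position"];print(p,s["ft_force"])
th=.19;c,n_=np.cos(th),np.sin(th);post=np.array([.6014,-.0996])
d=np.array([[c,n_],[-n_,c]])@(p[:2]-post)*1000;print("rel post",d)
for a in [1.27,1.1,.9,.7,.5,.3,.15,.05,0]:
    dd=-np.array([np.cos(a),np.sin(a)]);nn=np.array([np.sin(a),-np.cos(a)])
    q=88*dd+nn*(11+15*nn[0]+9.5*abs(nn[1]))
    e=q-d;print(a,"tx %.0f ty %.0f"%(e[1],e[0]))
```

```text
[ 0.64682525 -0.19496589  0.10195456] [-0.97222977 -0.08114791 -0.47924485]
rel post [  26.59709597 -102.22867135]
1.27 tx 10 ty -26
1.1 tx 11 ty -41
0.9 tx 15 ty -59
0.7 tx 24 ty -76
0.5 tx 37 ty -91
0.3 tx 53 ty -103
0.15 tx 67 ty -110
0.05 tx 77 ty -113
0 tx 82 ty -115
```

{"method": "jog_arm", "body": {
  "increments": [
    {"tx": 5, "ty": -12, "tz": 4, "wx": 0, "wy": 0, "wz": 0, "gripper": 0},
    {"tx": 10, "ty": -26, "tz": 4, "wx": 0, "wy": 0, "wz": 0, "gripper": 0},
    {"tx": 10, "ty": -34, "tz": 4, "wx": 0, "wy": 0, "wz": 0, "gripper": 0},
    {"tx": 11, "ty": -41, "tz": 4, "wx": 0, "wy": 0, "wz": 0, "gripper": 0},
    {"tx": 13, "ty": -50, "tz": 4, "wx": 0, "wy": 0, "wz": 0, "gripper": 0}
  ]
}}

```text
time: 13.47
position: [0.5981, -0.1901, 0.0987]
tool_rot: [1.998, 2.414, 0.01]
ft_force: [5.6, 1.8, -0.9]
grip_width: 0.001
grip_force: 2.2
```

{"method": "jog_arm", "body": {
  "increments": [
    {"tx": 2, "ty": -9, "tz": 0, "wx": 0, "wy": 0, "wz": 0, "gripper": 0},
    {"tx": 6, "ty": -18, "tz": 0, "wx": 0, "wy": 0, "wz": 0, "gripper": 0},
    {"tx": 11, "ty": -26, "tz": 0, "wx": 0, "wy": 0, "wz": 0, "gripper": 0},
    {"tx": 17, "ty": -34, "tz": 0, "wx": 0, "wy": 0, "wz": 0, "gripper": 0},
    {"tx": 24, "ty": -41, "tz": 0, "wx": 0, "wy": 0, "wz": 0, "gripper": 0}
  ]
}}

```text
time: 13.88
position: [0.5511, -0.176, 0.0981]
tool_rot: [2.001, 2.414, 0.004]
ft_force: [5.4, -0.8, 0.3]
grip_width: 0.005
grip_force: 1.9
```

Run:
```python
from h import *
for i in range(2): im=get("scene")
s=st();print(s["position"],s["ft_force"])
for n in ["scene","side"]:
    im=get(n);cv2.imwrite(f"pics/j_{n}.png",im["color"])
    for t in ["bar_mid","clamp_arm"]:
        print(n,t,[(np.round(x["bbox"]).astype(int).tolist(),round(x["conf"],2)) for x in vision.spot_in(n,t)[:3]])
```

```text
[ 0.54804214 -0.17446841  0.09669708] [-0.14773042 -0.09153655 -0.3645042 ]
scene bar_mid []
scene clamp_arm [([222, 196, 271, 223], 0.68), ([227, 195, 241, 236], 0.52), ([198, 188, 282, 259], 0.36)]
side bar_mid [([320, 150, 347, 163], 0.49)]
side clamp_arm [([269, 147, 347, 186], 0.94), ([123, 217, 198, 296], 0.24)]
```

{"method": "jog_arm", "body": {
  "increments": [
    {"tx": 8, "ty": -6, "tz": 0, "wx": 0, "wy": 0, "wz": 0, "gripper": 0},
    {"tx": 16, "ty": -12, "tz": 0, "wx": 0, "wy": 0, "wz": 0, "gripper": 0},
    {"tx": 24, "ty": -17, "tz": 0, "wx": 0, "wy": 0, "wz": 0, "gripper": 0},
    {"tx": 32, "ty": -20, "tz": 0, "wx": 0, "wy": 0, "wz": 0, "gripper": 0},
    {"tx": 37, "ty": -22, "tz": 0, "wx": 0, "wy": 0, "wz": 0, "gripper": 0}
  ]
}}

```text
time: 14.7
position: [0.5203, -0.1419, 0.096]
tool_rot: [2.004, 2.42, 0.0]
ft_force: [0.9, -1.9, 0.7]
grip_width: 0.005
grip_force: 1.1
```

{"method": "jog_arm", "body": {
  "increments": [
    {"tx": 2, "ty": 0, "tz": 0, "wx": 0, "wy": 0, "wz": 0, "gripper": 0},
    {"tx": 4, "ty": 0, "tz": 0, "wx": 0, "wy": 0, "wz": 0, "gripper": 0},
    {"tx": 6, "ty": 0, "tz": 0, "wx": 0, "wy": 0, "wz": 0, "gripper": 0},
    {"tx": 7, "ty": 0, "tz": 0, "wx": 0, "wy": 0, "wz": 0, "gripper": 0},
    {"tx": 8, "ty": 0, "tz": 0, "wx": 0, "wy": 0, "wz": 0, "gripper": 0}
  ]
}}

```text
time: 15.12
position: [0.5189, -0.1382, 0.0959]
tool_rot: [2.005, 2.415, -0.005]
ft_force: [0.6, -9.6, 1.1]
grip_width: 0.006
grip_force: 4.6
```

{"method": "jog_arm", "body": {
  "increments": [
    {"tx": 1, "ty": 0, "tz": 0, "wx": 0, "wy": 0, "wz": 0, "gripper": 0},
    {"tx": 2, "ty": 0, "tz": 0, "wx": 0, "wy": 0, "wz": 0, "gripper": 0},
    {"tx": 3, "ty": 0, "tz": 0, "wx": 0, "wy": 0, "wz": 0, "gripper": 0},
    {"tx": 3, "ty": 0, "tz": 0, "wx": 0, "wy": 0, "wz": 0, "gripper": 0},
    {"tx": 3, "ty": 0, "tz": 0, "wx": 0, "wy": 0, "wz": 0, "gripper": 0}
  ]
}}

```text
time: 15.53
position: [0.5189, -0.1382, 0.096]
tool_rot: [2.005, 2.411, -0.007]
ft_force: [1.8, -12.5, -1.4]
grip_width: 0.003
grip_force: 6.4
```

Run:
```python
from h import *
for n in ["scene","side"]:
    im=get(n);cv2.imwrite(f"pics/i_{n}.png",im["color"])
    for t in ["bar_mid","clamp_arm"]:
        print(n,t,[(np.round(x["bbox"]).astype(int).tolist(),round(x["conf"],2)) for x in vision.spot_in(n,t)[:3]])
    for p in [(.459,-.127,.16),(.6014,-.0996,.132)]: print(proj(im,p).round())
s=st();print(s["position"],s["ft_force"],s["joint_positions"].round(2))
```

```text
scene bar_mid []
scene clamp_arm [([229, 185, 251, 233], 0.81), ([198, 183, 284, 260], 0.73)]
[243. 179.]
[232. 217.]
side bar_mid [([123, 214, 197, 291], 0.57), ([317, 163, 355, 178], 0.56)]
side clamp_arm [([270, 166, 351, 202], 0.84)]
[334. 167.]
[277. 167.]
[ 0.51888065 -0.13815301  0.09600549] [  2.2332142  -12.0425905   -2.08042225] [ 0.09  0.18  0.13  1.89 -0.02  1.07  0.41]
```

{"method": "jog_arm", "body": {
  "increments": [
    {"tx": -15, "ty": 0, "tz": 0, "wx": 0, "wy": 0, "wz": 0, "gripper": 0},
    {"tx": -40, "ty": 0, "tz": -10, "wx": 0, "wy": 0, "wz": 0, "gripper": 0},
    {"tx": -44, "ty": 0, "tz": -50, "wx": 0, "wy": 0, "wz": 0, "gripper": 0},
    {"tx": -44, "ty": -20, "tz": -85, "wx": 0, "wy": 0, "wz": 0, "gripper": 0},
    {"tx": -44, "ty": -45, "tz": -115, "wx": 0, "wy": 0, "wz": 0, "gripper": 0}
  ]
}}

```text
time: 16.25
position: [0.4833, -0.1827, 0.2121]
tool_rot: [-2.002, -2.419, -0.001]
ft_force: [-0.2, -0.4, 1.3]
grip_width: 0.008
grip_force: 0.0
```

{"method": "jog_arm", "body": {
  "increments": [
    {"tx": 0, "ty": -12, "tz": -9, "wx": 0, "wy": 0, "wz": 0, "gripper": 0.7},
    {"tx": 0, "ty": -12, "tz": -9, "wx": 0, "wy": 0, "wz": 0, "gripper": 0.7},
    {"tx": 0, "ty": -12, "tz": -9, "wx": 0, "wy": 0, "wz": 0, "gripper": 0.7},
    {"tx": 0, "ty": -12, "tz": -9, "wx": 0, "wy": 0, "wz": 0, "gripper": 0.7},
    {"tx": 0, "ty": -12, "tz": -9, "wx": 0, "wy": 0, "wz": 0, "gripper": 0.7}
  ]
}}

```text
time: 16.67
position: [0.4708, -0.1847, 0.218]
tool_rot: [-2.001, -2.418, 0.001]
ft_force: [0.1, -0.6, 1.0]
grip_width: 0.3
grip_force: 0.0
```

Run:
```python
from h import *
im=get("wrist");im=get("wrist");s=st();print(s["position"],s["ft_force"],s["joint_positions"].round(2))
cv2.imwrite("pics/m8.png",cv2.resize(im["color"][60:300,100:420],None,fx=2.4,fy=2.4,interpolation=3))
np.save("m8.npy",dict(im),allow_pickle=True)
for t in ["bar_mid","clamp_arm"]:
    print(t,[(np.round(x["bbox"]).astype(int).tolist(),round(x["conf"],2)) for x in vision.spot_in("wrist",t)[:3]])
for p in [(.459,-.127,.16),(.459+.036,-.127+.027,.16),(.459-.036,-.127-.027,.16)]: print(((proj(im,p)-[100,60])*2.4).round())
```

```text
[ 0.47086296 -0.1850514   0.21825134] [-0.50310436 -0.25598033 -0.1105786 ] [ 0.15  0.02  0.17  1.81 -0.    1.32  0.51]
bar_mid [([215, 110, 340, 176], 0.56), ([206, 34, 464, 235], 0.19)]
clamp_arm [([216, 110, 453, 178], 0.88)]
[425. 196.]
[568. 129.]
[285. 267.]
```

View pics/m8.png

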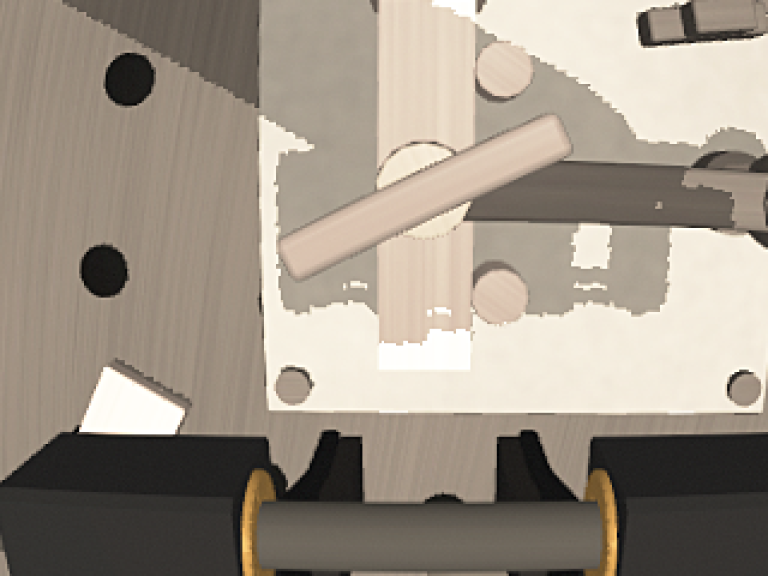

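The picture shows the arm closed over the tube. The bar runs from (290,257) to (563,132), with its middle at (426,195) as predicted and its world angle about 0.62 rad. I'll go above it and turn 2.0 rad counter-clockwise, so there is room for the full clockwise stroke.

{"method": "jog_arm", "body": {
  "increments": [
    {"tx": 15, "ty": 0, "tz": 0, "wx": 0, "wy": 0, "wz": -0.12, "gripper": 0.7},
    {"tx": 30, "ty": 0, "tz": 0, "wx": 0, "wy": 0, "wz": -0.24, "gripper": 0.7},
    {"tx": 45, "ty": 0, "tz": 0, "wx": 0, "wy": 0, "wz": -0.36, "gripper": 0.7},
    {"tx": 59, "ty": -1, "tz": 0, "wx": 0, "wy": 0, "wz": -0.48, "gripper": 0.7},
    {"tx": 59, "ty": -1, "tz": 0, "wx": 0, "wy": 0, "wz": -0.6, "gripper": 0.7}
  ]
}}

```text
time: 17.28
position: [0.4588, -0.1247, 0.2194]
tool_rot: [-1.185, -2.908, -0.002]
ft_force: [0.4, -0.6, -0.3]
grip_width: 0.696
grip_force: 0.0
```

{"method": "jog_arm", "body": {
  "increments": [
    {"tx": 0, "ty": 0, "tz": 0, "wx": 0, "wy": 0, "wz": -0.12, "gripper": 0.7},
    {"tx": 0, "ty": 0, "tz": 0, "wx": 0, "wy": 0, "wz": -0.24, "gripper": 0.7},
    {"tx": 0, "ty": 0, "tz": 0, "wx": 0, "wy": 0, "wz": -0.36, "gripper": 0.7},
    {"tx": 0, "ty": 0, "tz": 0, "wx": 0, "wy": 0, "wz": -0.48, "gripper": 0.7},
    {"tx": 0, "ty": 0, "tz": 0, "wx": 0, "wy": 0, "wz": -0.6, "gripper": 0.7}
  ]
}}

```text
time: 17.7
position: [0.459, -0.1279, 0.2195]
tool_rot: [-0.278, -3.129, -0.0]
ft_force: [0.4, 0.8, -0.0]
grip_width: 0.701
grip_force: 0.0
```

{"method": "jog_arm", "body": {
  "increments": [
    {"tx": 0, "ty": 0, "tz": 0, "wx": 0, "wy": 0, "wz": -0.12, "gripper": 0.7},
    {"tx": 0, "ty": 0, "tz": 0, "wx": 0, "wy": 0, "wz": -0.24, "gripper": 0.7},
    {"tx": 0, "ty": 0, "tz": 0, "wx": 0, "wy": 0, "wz": -0.36, "gripper": 0.7},
    {"tx": 0, "ty": 0, "tz": 0, "wx": 0, "wy": 0, "wz": -0.48, "gripper": 0.7},
    {"tx": 0, "ty": 0, "tz": 0, "wx": 0, "wy": 0, "wz": -0.6, "gripper": 0.7}
  ]
}}

```text
time: 18.12
position: [0.459, -0.1279, 0.2194]
tool_rot: [0.658, -3.071, -0.0]
ft_force: [0.5, 0.1, 0.0]
grip_width: 0.699
grip_force: 0.0
```

Run:
```python
from h import *
get("wrist");get("wrist");s=st();print(s["position"],s["grip_width"],s["joint_positions"].round(2))
delta((.459,-.1267,.131),.62+np.pi/2)
```

```text
[ 0.459017   -0.12791171  0.21947409] 0.7001257935102904 [ 0.07 -0.05  0.15  1.87  0.01  1.32  2.2 ]
t [-0.5  1.1 88.5] w [ 0.    -0.001 -0.203]
```

{"method": "jog_arm", "body": {
  "increments": [
    {"tx": -0.5, "ty": 1, "tz": 15, "wx": 0, "wy": 0, "wz": -0.12, "gripper": 0.7},
    {"tx": -0.5, "ty": 1, "tz": 40, "wx": 0, "wy": 0, "wz": -0.2, "gripper": 0.7},
    {"tx": -0.5, "ty": 1, "tz": 65, "wx": 0, "wy": 0, "wz": -0.2, "gripper": 0.7},
    {"tx": -0.5, "ty": 1, "tz": 82, "wx": 0, "wy": 0, "wz": -0.2, "gripper": 0.7},
    {"tx": -0.5, "ty": 1, "tz": 86, "wx": 0, "wy": 0, "wz": -0.2, "gripper": 0.7}
  ]
}}

```text
time: 18.63
position: [0.4567, -0.1263, 0.1306]
tool_rot: [0.946, -2.99, -0.004]
ft_force: [-0.8, -0.4, 0.5]
grip_width: 0.701
grip_force: 0.0
```

{"method": "jog_arm", "body": {
  "increments": [
    {"tx": 0, "ty": 0, "tz": 0, "wx": 0, "wy": 0, "wz": 0, "gripper": 0.4},
    {"tx": 0, "ty": 0, "tz": 0, "wx": 0, "wy": 0, "wz": 0, "gripper": 0.3},
    {"tx": 0, "ty": 0, "tz": 0, "wx": 0, "wy": 0, "wz": 0, "gripper": 0},
    {"tx": 0, "ty": 0, "tz": 0, "wx": 0, "wy": 0, "wz": 0, "gripper": 0},
    {"tx": 0, "ty": 0, "tz": 0, "wx": 0, "wy": 0, "wz": 0, "gripper": 0}
  ],
  "grip_force": 30
}}

```text
time: 19.05
position: [0.4598, -0.1271, 0.135]
tool_rot: [-0.952, 2.992, -0.002]
ft_force: [-0.1, 0.8, -1.5]
grip_width: 0.402
grip_force: 0.0
```

{"method": "jog_arm", "body": {
  "increments": [
    {"tx": 0, "ty": 0, "tz": 0, "wx": 0, "wy": 0, "wz": 0, "gripper": 0},
    {"tx": 0, "ty": 0, "tz": 0, "wx": 0, "wy": 0, "wz": 0, "gripper": 0},
    {"tx": 0, "ty": 0, "tz": 0, "wx": 0, "wy": 0, "wz": 0, "gripper": 0},
    {"tx": 0, "ty": 0, "tz": 0, "wx": 0, "wy": 0, "wz": 0, "gripper": 0},
    {"tx": 0, "ty": 0, "tz": 0, "wx": 0, "wy": 0, "wz": 0, "gripper": 0}
  ]
}}

```text
time: 19.47
position: [0.459, -0.1268, 0.134]
tool_rot: [-0.953, 2.993, 0.0]
ft_force: [-1.3, 0.9, 2.0]
grip_width: 0.158
grip_force: 30.0
```

```bash
cat >> h.py <<'E'
def rep(n=4):
    A=[]
    for i in range(n):
        vision.get_image("wrist");s=ctrl.get_state();A.append(np.r_[s["ft_force"],s["torque"]])
    Rc=R.from_rotvec(s["tool_rot"]).as_matrix();A=np.mean(A,0)
    print("t",round(s["time"],2),"pos",s["position"].round(4),"yaw %.3f"%np.arctan2(Rc[1,1],Rc[0,1]),"F",A[:3].round(1),"M",A[3:].round(3),"w %.3f f %.0f"%(s["grip_width"],s["grip_force"]),"q",s["joint_positions"].round(2), "tau7 %.3f"%s["joint_torque"][6])
E
python3 -c "
from h import *
rep()"
```

```text
t 19.67 pos [ 0.4591 -0.1268  0.134 ] yaw 2.187 F [-0.8  1.   2.1] M [0.328 0.184 0.063] w 0.159 f 30 q [ 0.06  0.02  0.15  1.99 -0.    1.14  2.4 ] tau7 -0.061
```

{"method": "jog_arm", "body": {
  "increments": [
    {"tx": 0, "ty": 0, "tz": 0, "wx": 0, "wy": 0, "wz": 0.1, "gripper": 0},
    {"tx": 0, "ty": 0, "tz": 0, "wx": 0, "wy": 0, "wz": 0.2, "gripper": 0},
    {"tx": 0, "ty": 0, "tz": 0, "wx": 0, "wy": 0, "wz": 0.3, "gripper": 0},
    {"tx": 0, "ty": 0, "tz": 0, "wx": 0, "wy": 0, "wz": 0.4, "gripper": 0},
    {"tx": 0, "ty": 0, "tz": 0, "wx": 0, "wy": 0, "wz": 0.5, "gripper": 0}
  ]
}}

```text
time: 20.08
position: [0.4592, -0.1271, 0.134]
tool_rot: [-0.175, 3.136, -0.0]
ft_force: [-0.5, -0.1, 1.5]
grip_width: 0.159
grip_force: 30.0
```

```bash
python3 -c "
from h import *
s=st();print(s['torque'],s['ft_force'],s['joint_torque'][6]);rep(2)"
```

```text
[0.17126749 0.04999989 0.17185319] [-0.51469847 -0.0510639   1.53846122] 1.1258380115032196
t 20.18 pos [ 0.4592 -0.1271  0.134 ] yaw 1.686 F [0.1 0.7 2. ] M [ 0.212  0.091 -0.093] w 0.157 f 30 q [ 0.06  0.02  0.16  1.99 -0.    1.14  1.9 ] tau7 -0.685
```

{"method": "jog_arm", "body": {
  "increments": [
    {"tx": 0, "ty": 0, "tz": 0, "wx": 0, "wy": 0, "wz": 0.07, "gripper": 0},
    {"tx": 0, "ty": 0, "tz": 0, "wx": 0, "wy": 0, "wz": 0.14, "gripper": 0},
    {"tx": 0, "ty": 0, "tz": 0, "wx": 0, "wy": 0, "wz": 0.21, "gripper": 0},
    {"tx": 0, "ty": 0, "tz": 0, "wx": 0, "wy": 0, "wz": 0.28, "gripper": 0},
    {"tx": 0, "ty": 0, "tz": 0, "wx": 0, "wy": 0, "wz": 0.35, "gripper": 0}
  ]
}}

```text
time: 20.6
position: [0.4591, -0.1273, 0.134]
tool_rot: [0.366, 3.12, -0.001]
ft_force: [-0.3, 0.1, 1.0]
grip_width: 0.156
grip_force: 30.0
```

```bash
python3 -c "
from h import *
s=st();print(s['torque'],s['ft_force'],s['joint_torque'][6]);rep(2)"
```

```text
[0.05395371 0.05776205 0.12191934] [-0.30383407  0.12732374  1.03886873] 0.7525843195617199
t 20.7 pos [ 0.4592 -0.1272  0.134 ] yaw 1.339 F [-0.9  0.   2.6] M [ 0.054  0.097 -0.097] w 0.158 f 30 q [ 0.06  0.02  0.16  1.99 -0.    1.14  1.56] tau7 -0.427
```

{"method": "jog_arm", "body": {
  "increments": [
    {"tx": 0, "ty": 0, "tz": 0, "wx": 0, "wy": 0, "wz": 0.04, "gripper": 0},
    {"tx": 0, "ty": 0, "tz": 0, "wx": 0, "wy": 0, "wz": 0.08, "gripper": 0},
    {"tx": 0, "ty": 0, "tz": 0, "wx": 0, "wy": 0, "wz": 0.12, "gripper": 0},
    {"tx": 0, "ty": 0, "tz": 0, "wx": 0, "wy": 0, "wz": 0.16, "gripper": 0},
    {"tx": 0, "ty": 0, "tz": 0, "wx": 0, "wy": 0, "wz": 0.2, "gripper": 0}
  ]
}}

```text
time: 21.12
position: [0.4591, -0.1273, 0.134]
tool_rot: [0.672, 3.068, -0.001]
ft_force: [-0.9, 0.5, 1.9]
grip_width: 0.161
grip_force: 30.0
```

```bash
python3 -c "
from h import *
s=st();print(s['torque'],s['ft_force'],s['joint_torque'][6]);rep(2)"
```

```text
[0.01099156 0.07313086 0.10433891] [-0.94044659  0.48336321  1.92549076] 0.379601726308465
t 21.22 pos [ 0.4591 -0.1273  0.134 ] yaw 1.140 F [-0.5 -0.6  2.1] M [0.027 0.093 0.008] w 0.161 f 30 q [ 0.06  0.02  0.16  1.99 -0.    1.14  1.36] tau7 -0.275
```

{"method": "jog_arm", "body": {
  "increments": [
    {"tx": 0, "ty": 0, "tz": 0, "wx": 0, "wy": 0, "wz": 0.04, "gripper": 0},
    {"tx": 0, "ty": 0, "tz": 0, "wx": 0, "wy": 0, "wz": 0.08, "gripper": 0},
    {"tx": 0, "ty": 0, "tz": 0, "wx": 0, "wy": 0, "wz": 0.12, "gripper": 0},
    {"tx": 0, "ty": 0, "tz": 0, "wx": 0, "wy": 0, "wz": 0.16, "gripper": 0},
    {"tx": 0, "ty": 0, "tz": 0, "wx": 0, "wy": 0, "wz": 0.2, "gripper": 0}
  ]
}}

```text
time: 21.63
position: [0.4591, -0.1273, 0.134]
tool_rot: [0.975, 2.986, -0.001]
ft_force: [0.1, -0.2, 2.8]
grip_width: 0.158
grip_force: 30.0
```

```bash
python3 -c "
from h import *
s=st();print(s['torque'],s['ft_force'],s['joint_torque'][6]);rep(2)"
```

```text
[-0.05608404  0.11787108  0.19777017] [ 0.05954204 -0.17833107  2.77598973] 0.26277584955096245
t 21.73 pos [ 0.4591 -0.1273  0.134 ] yaw 0.940 F [-0.5 -0.9  3.1] M [-0.107  0.129  0.138] w 0.161 f 30 q [ 0.05  0.02  0.16  1.99 -0.    1.14  1.16] tau7 -0.402
```

{"method": "jog_arm", "body": {
  "increments": [
    {"tx": 0, "ty": 0, "tz": 0, "wx": 0, "wy": 0, "wz": 0.04, "gripper": 0},
    {"tx": 0, "ty": 0, "tz": 0, "wx": 0, "wy": 0, "wz": 0.08, "gripper": 0},
    {"tx": 0, "ty": 0, "tz": 0, "wx": 0, "wy": 0, "wz": 0.12, "gripper": 0},
    {"tx": 0, "ty": 0, "tz": 0, "wx": 0, "wy": 0, "wz": 0.16, "gripper": 0},
    {"tx": 0, "ty": 0, "tz": 0, "wx": 0, "wy": 0, "wz": 0.2, "gripper": 0}
  ]
}}

```text
time: 22.15
position: [0.4591, -0.1273, 0.1341]
tool_rot: [1.268, 2.874, -0.001]
ft_force: [-0.9, -1.4, 2.9]
grip_width: 0.158
grip_force: 30.1
```

```bash
python3 -c "
from h import *
s=st();print(s['torque'],s['ft_force'],s['joint_torque'][6]);rep(2)"
```

```text
[-0.1070008   0.18916304  0.37196564] [-0.91827488 -1.43373848  2.8541011 ] 0.14772717375308275
t 22.25 pos [ 0.4591 -0.1273  0.134 ] yaw 0.740 F [-1.5 -1.2  3.5] M [-0.145  0.172  0.339] w 0.158 f 30 q [ 0.05  0.02  0.16  1.99 -0.    1.14  0.96] tau7 -0.562
```

{"method": "jog_arm", "body": {
  "increments": [
    {"tx": 0, "ty": 0, "tz": 0, "wx": 0, "wy": 0, "wz": 0.04, "gripper": 0},
    {"tx": 0, "ty": 0, "tz": 0, "wx": 0, "wy": 0, "wz": 0.08, "gripper": 0},
    {"tx": 0, "ty": 0, "tz": 0, "wx": 0, "wy": 0, "wz": 0.12, "gripper": 0},
    {"tx": 0, "ty": 0, "tz": 0, "wx": 0, "wy": 0, "wz": 0.16, "gripper": 0},
    {"tx": 0, "ty": 0, "tz": 0, "wx": 0, "wy": 0, "wz": 0.2, "gripper": 0}
  ]
}}

```text
time: 22.67
position: [0.459, -0.1273, 0.134]
tool_rot: [1.549, 2.732, -0.001]
ft_force: [-0.6, -0.8, 3.1]
grip_width: 0.164
grip_force: 30.1
```

```bash
python3 -c "
from h import *
s=st();print(s['torque'],s['ft_force'],s['joint_torque'][6]);rep(2)"
```

```text
[-0.25406844  0.24262142  0.34708115] [-0.61689357 -0.78352704  3.13889756] 0.1475810632109642
t 22.77 pos [ 0.4591 -0.1273  0.1341] yaw 0.540 F [-1.  -1.   3.3] M [-0.226  0.212  0.294] w 0.162 f 30 q [ 0.05  0.01  0.16  1.99 -0.    1.14  0.76] tau7 -0.561
```

Torque has plateaued at about 0.35 N m over a further 0.2 rad, so the limiter is slipping (about 0.2–0.4 rad). I'll release and lift off.

{"method": "jog_arm", "body": {
  "increments": [
    {"tx": 0, "ty": 0, "tz": 0, "wx": 0, "wy": 0, "wz": 0, "gripper": 0.5},
    {"tx": 0, "ty": 0, "tz": 0, "wx": 0, "wy": 0, "wz": 0, "gripper": 0.5},
    {"tx": 0, "ty": 0, "tz": 0, "wx": 0, "wy": 0, "wz": 0, "gripper": 0.5},
    {"tx": 0, "ty": 0, "tz": 0, "wx": 0, "wy": 0, "wz": 0, "gripper": 0.5},
    {"tx": 0, "ty": 0, "tz": 0, "wx": 0, "wy": 0, "wz": 0, "gripper": 0.5}
  ]
}}

```text
time: 23.18
position: [0.4589, -0.1267, 0.1336]
tool_rot: [-1.551, -2.731, -0.0]
ft_force: [-0.2, -0.4, 0.6]
grip_width: 0.44
grip_force: 0.0
```

{"method": "jog_arm", "body": {
  "increments": [
    {"tx": 0, "ty": 0, "tz": -10, "wx": 0, "wy": 0, "wz": 0, "gripper": 0.5},
    {"tx": 0, "ty": 0, "tz": -40, "wx": 0, "wy": 0, "wz": 0, "gripper": 0.5},
    {"tx": 0, "ty": 0, "tz": -75, "wx": 0, "wy": 0, "wz": 0, "gripper": 0.5},
    {"tx": -25, "ty": 0, "tz": -90, "wx": 0, "wy": 0, "wz": 0, "gripper": 0.5},
    {"tx": -60, "ty": 0, "tz": -90, "wx": 0, "wy": 0, "wz": 0, "gripper": 0.5}
  ]
}}

```text
time: 23.6
position: [0.4926, -0.177, 0.2299]
tool_rot: [1.541, 2.728, 0.007]
ft_force: [0.9, 0.5, 0.9]
grip_width: 0.497
grip_force: 0.0
```

Run:
```python
from h import *
rep(2)
im=get("wrist");cv2.imwrite("pics/end.png",im["color"])
for t in ["bar_mid","clamp_arm","tube","handle"]:
    print(t,[(np.round(x["bbox"]).astype(int).tolist(),round(x["conf"],2)) for x in vision.spot_in("wrist",t)[:2]])
c=np.array([.459,-.127])
def box(a,L=.045,w=.007):
    d=np.array([np.cos(a),np.sin(a)]);n=np.array([-d[1],d[0]])
    q=np.array([proj(im,np.r_[c+i*L*d+j*w*n,.16]) for i in(-1,1) for j in(-1,1)])
    return np.r_[q.min(0),q.max(0)].round().tolist()
for a in [-1.03,-.83,-.43]: print(a,box(a))
# best bar angle from edge strength along the outline
g=cv2.GaussianBlur(cv2.cvtColor(im["color"],6),(3,3),0).astype(float);m=np.hypot(cv2.Sobel(g,6,1,0),cv2.Sobel(g,6,0,1))
def score(a):
    d=np.array([np.cos(a),np.sin(a)]);n=np.array([-d[1],d[0]]);v=0
    for t in np.linspace(-.042,.042,60):
        for w in(-.007,.007):
            x,y=proj(im,np.r_[c+t*d+w*n,.16]).round().astype(int);v+=m[y,x] if 0<=y<420 and 0<=x<560 else 0
    return v
A=np.arange(-1.6,1.6,.02);S=np.array([score(a) for a in A]);k=S.argsort()[::-1][:6];print(A[k].round(2),S[k].round())
```

```text
t 23.7 pos [ 0.4914 -0.1835  0.2257] yaw 0.532 F [ 2.4 -2.7  0.2] M [-0.251 -0.152 -0.025] w 0.502 f 0 q [ 0.09  0.05  0.22  1.77 -0.01  1.33  0.85] tau7 0.380
bar_mid [([267, 70, 290, 194], 0.78)]
clamp_arm [([258, 67, 443, 214], 0.89)]
tube [([234, 47, 325, 207], 0.66)]
handle [([264, 68, 291, 191], 0.71)]
-1.03 [268.0, 68.0, 289.0, 195.0]
-0.83 [255.0, 67.0, 301.0, 195.0]
-0.43 [233.0, 74.0, 323.0, 189.0]
[-1.02 -0.98 -0.96 -1.04 -1.   -0.94] [13348. 13290. 12892. 12727. 12047. 11842.]
```

```bash
python3 -c "
from h import *
rep(2);print(ctrl.close_job())"
```

```text
t 24.05 pos [ 0.4894 -0.1775  0.2238] yaw 0.538 F [-0.5 -0.6 -0.1] M [ 0.037 -0.03  -0.031] w 0.500 f 0 q [ 0.09  0.04  0.21  1.77 -0.01  1.33  0.84] tau7 -0.002
the job is handed in; nothing more can be done
None
```

I've handed the job in at 24 s, but the judge returned no verdict: the tube is seated flush, the clamp arm is on its stop and the handle is released, with limiter slip put at 0.2–0.45 rad from the torque plateau, not measured directly.

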